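Find the socket that fits the stand's ringed nut and hold it home

TASK

Try the three sockets from the black mat on the brass hex nut in the red ring of the grey stand and find the one that fits it snugly (too small and it stops on top of the nut, too big and it is loose). Set the fitting socket upright over that nut, fully home down on the metal boss, and finish while still gripping it there: do not let go. The sockets that do not fit must end up standing upright on the mat, and the bottles and the weight on the tray stay where they are.

Things in the scene. Friction and masses are not known exactly. Their poses are not given: they have to be found in the camera images.
- stand: fixed grey stand foot 210 x 160 x 18 mm (50 to -x, 160 to +x, 80 to each side of the origin) with three aluminium bosses 52 mm wide, top at 30 mm height, each with a nut: one at the origin in a red painted ring 76 mm wide, two at 100 mm to +x, 50 mm to either side. A 14 mm steel rod stub, top at 100 mm, stands 135 mm to +x. Origin: underside, below the ringed nut's axis
- ring (a point): centre of the top of the red-ringed boss (30 mm above the bench): the nut nearest to this point is the one to work on
- nut_a: one of the three brass hex nuts on the stand, fixed: 14, 20 or 26 mm across flats (each nut another size, not told which), 16.5 high, top 3.5 mm a cone, a 7 mm stud end standing 3 mm out of it. Origin: centre of its underside, on the boss top; flats face its +x and each 60 deg. Which nut is in the red ring changes. A socket fully home has its origin here; one too small stops 15 to 17 mm higher.
- nut_b: one of the three brass hex nuts on the stand, fixed: 14, 20 or 26 mm across flats (each nut another size, not told which), 16.5 high, top 3.5 mm a cone, a 7 mm stud end standing 3 mm out of it. Origin: centre of its underside, on the boss top; flats face its +x and each 60 deg. Which nut is in the red ring changes. A socket fully home has its origin here; one too small stops 15 to 17 mm higher.
- nut_c: one of the three brass hex nuts on the stand, fixed: 14, 20 or 26 mm across flats (each nut another size, not told which), 16.5 high, top 3.5 mm a cone, a 7 mm stud end standing 3 mm out of it. Origin: centre of its underside, on the boss top; flats face its +x and each 60 deg. Which nut is in the red ring changes. A socket fully home has its origin here; one too small stops 15 to 17 mm higher.
- socket_small: loose steel socket (smallest), mouth down: hex mouth 16 mm across flats, 26 deep; outside hex 26 mm; round blue collar 26 mm wide at height 26-42; above it, at 42-82, a hex drive adapter 28 mm across flats to grip from above, blue disc on top. Origin: centre of its mouth rim (underside), z up. All its hexagons have flats facing +x and each 60 deg. Fits a nut 2 mm smaller than its mouth.
- socket_medium: loose steel socket (middle), mouth down: hex mouth 22 mm across flats, 26 deep; outside hex 32 mm; round yellow collar 32 mm wide at height 26-42; above it, at 42-82, a hex drive adapter 28 mm across flats to grip from above, yellow disc on top. Origin: centre of its mouth rim (underside), z up. All its hexagons have flats facing +x and each 60 deg. Fits a nut 2 mm smaller than its mouth.
- socket_large: loose steel socket (largest), mouth down: hex mouth 28 mm across flats, 26 deep; outside hex 38 mm; round red collar 38 mm wide at height 26-42; above it, at 42-82, a hex drive adapter 28 mm across flats to grip from above, red disc on top. Origin: centre of its mouth rim (underside), z up. All its hexagons have flats facing +x and each 60 deg. Fits a nut 2 mm smaller than its mouth.
- mat: black rubber mat 290 (x) x 110 (y) x 6 mm, fixed, to the left or right of the stand, where the three sockets stand in a row along its x about 100 mm apart in any order. Origin: centre of its underside (top at z = 6 mm)
- tray: green flat plastic tray 290 (x) x 130 (y) x 6 mm, fixed, on the other side of the stand, carrying the two amber bottles and the brass weight. Origin: centre of its underside
- bottle_tall: bystander: amber bottle with white cap, 52 mm diameter, 115 mm high, on the tray. Origin: centre of its underside
- bottle_small: bystander: amber jar with white cap, 42 mm diameter, 85 mm high, on the tray. Origin: centre of its underside
- weight: bystander: brass balance weight with a knob, 38 mm diameter, 54 mm high, on the tray. Origin: centre of its underside

How it is judged (in metres and radians):
On the way:
1. the socket that fits is lifted off the mat (more than 30 mm) (((horizontal distance between nut_b and ring below 0.02 m and z of socket_small in the frame of mat above 0.036 m and contact force between the fingers and socket_small above 1 N) or (horizontal distance between nut_a and ring below 0.02 m and z of socket_medium in the frame of mat above 0.036 m and contact force between the fingers and socket_medium above 1 N) or (horizontal distance between nut_c and ring below 0.02 m and z of socket_large in the frame of mat above 0.036 m and contact force between the fingers and socket_large above 1 N))), for 0.2 s.
At the end, for the whole second after the job is handed in: The socket whose mouth is 2 mm larger than the red-ringed nut is over that nut: its origin within 4 mm sideways and 3 mm in height of the nut's foot, upright within 0.08 rad, gripped by the fingers with more than 2 N; the other two stand on the mat at rest, upright within 0.08 rad (((horizontal distance between nut_b and ring below 0.02 m and horizontal distance between socket_small and nut_b below 0.004 m and z of socket_small in the frame of nut_b between -0.003 and 0.003 m and angle between each of socket_small, socket_medium, socket_large's own z axis and vertical below 0.08 rad and contact force between the fingers and socket_small above 2 N and x of socket_medium in the frame of mat between -0.15 and 0.15 m and y of socket_medium in the frame of mat between -0.06 and 0.06 m and z of socket_medium in the frame of mat between 0.003 and 0.01 m and linear speed of each of socket_medium, socket_large below 0.03 m/s and x of socket_large in the frame of mat between -0.15 and 0.15 m and y of socket_large in the frame of mat between -0.06 and 0.06 m and z of socket_large in the frame of mat between 0.003 and 0.01 m) or (horizontal distance between nut_a and ring below 0.02 m and horizontal distance between socket_medium and nut_a below 0.004 m and z of socket_medium in the frame of nut_a between -0.003 and 0.003 m and angle between each of socket_medium, socket_small, socket_large's own z axis and vertical below 0.08 rad and contact force between the fingers and socket_medium above 2 N and x of socket_small in the frame of mat between -0.15 and 0.15 m and y of socket_small in the frame of mat between -0.06 and 0.06 m and z of socket_small in the frame of mat between 0.003 and 0.01 m and linear speed of each of socket_small, socket_large below 0.03 m/s and x of socket_large in the frame of mat between -0.15 and 0.15 m and y of socket_large in the frame of mat between -0.06 and 0.06 m and z of socket_large in the frame of mat between 0.003 and 0.01 m) or (horizontal distance between nut_c and ring below 0.02 m and horizontal distance between socket_large and nut_c below 0.004 m and z of socket_large in the frame of nut_c between -0.003 and 0.003 m and angle between each of socket_large, socket_small, socket_medium's own z axis and vertical below 0.08 rad and contact force between the fingers and socket_large above 2 N and x of socket_small in the frame of mat between -0.15 and 0.15 m and y of socket_small in the frame of mat between -0.06 and 0.06 m and z of socket_small in the frame of mat between 0.003 and 0.01 m and linear speed of each of socket_small, socket_medium below 0.03 m/s and x of socket_medium in the frame of mat between -0.15 and 0.15 m and y of socket_medium in the frame of mat between -0.06 and 0.06 m and z of socket_medium in the frame of mat between 0.003 and 0.01 m))); the arm keeps its last pose, push and grip.
It fails at once if the tall amber bottle is pushed more than 25 mm or tipped over (distance of bottle_tall from where it was at the start of the episode above 0.025 m or angle between bottle_tall's own z axis and vertical above 0.4 rad).
It fails at once if the small amber jar is pushed more than 25 mm or tipped over (distance of bottle_small from where it was at the start of the episode above 0.025 m or angle between bottle_small's own z axis and vertical above 0.4 rad).
It fails at once if the brass weight is pushed more than 25 mm or tipped over (distance of weight from where it was at the start of the episode above 0.025 m or angle between weight's own z axis and vertical above 0.4 rad).
It also fails if it takes over 72 s, if anything falls off the work surface, if the arm or the gripper's body presses on something with over 40 N, if the wrist force passes 120 N, or if a joint passes its speed limit or range.

ROBOT

A 7-joint arm with a two-finger parallel gripper is mounted at the origin on the work surface. World frame = base frame: x ahead of the robot, y to its left, z up, the work surface at z = 0. Lengths are in mm, angles in rad, forces in N, time in s.
With the tool pointing down it reaches from about 350 to 900 mm from the base axis. Payload 8.1 kg.
Tool frame: the origin (TCP) lies midway between the tips of the shut fingers; the grasp point (between the pads) lies 19 mm behind it; y points along the fingers, z is the direction in which the jaws open and shut, and the axes are right-handed (so a half turn about y gives the same grasp; the last joint's range is limited). The gripper opens to 85 mm and grips with 20 to 120 N. Pads are 22 mm wide; open, the fingers measure 114 mm over their backs; the gripper's body (76 mm by 85 mm) begins 54 mm behind the grasp point. The pads swing forward as they close: fully open they stand 13 mm farther back than shut.
Start: joints at [-1.441, 0.434, 0.025, 1.573, -0.012, 1.134, -0.075], TCP at [144.216, 608.147, 231.323] pointing down, gripper open.
Joint ranges: [-2.62, 2.62], [-0.44, 2.09], [-1.27, 1.32], [0.08, 2.57], [-1.32, 4.46], [0.12, 2], [-2.74, 2.74]. Speed limits (rad/s): [2.22, 2.22, 3.01, 3.01, 3.14, 3.14, 3.14].

INTERFACE

Orientations are given as a 3x3 rotation matrix whose columns are the frame's x, y, z axes.
In Python, from bench import bot gives the robot as it stands.
- The arm moves only by the shell command python3 -m inch 'ROWS' [OPENING]. ROWS is JSON, a list of rows, each a list of 2 entries, a list of its own where there are three numbers: the shift along the tool's x, y, z in cm, then the turn, a rotation vector about the tool's x, y, z in degrees. In form: [[[x, y, z], [ax, ay, az]], ...]. A call has 1 to 10 rows; each row shifts and turns the pose as measured when the row begins, along the tool's axes as they then stand; what a row does not reach is not made up. A row lasts 1/12 s, in which the tool goes at most 41.7 mm and 7.16 degrees, less where a joint would pass 70% of its speed; a pose out of reach is approached as far as the arm can. A call with a gripper value outside its range is refused whole. OPENING is the finger opening in cm, from 0 to 8.54, set as the call begins (- or left out, the last holds). The fingers move at their own pace and stop on an object; the grip force is fixed at half the most. Time passes only in rows, so rows that do not move let the fingers close. It gives the time, the measured TCP pose, the force and the opening at its end, in the units of the state.
- bot.read_state(): the state, without advancing time (a new reading comes with each control period).
- bot.read_camera(name): name is "side" or "top" or "wrist"; returns a dict with "image" (400x640x3 uint8, blue, green, red), "fx", "fy", "cx", "cy" (pixels), "k1" (the pictures are not rectified: a ray, as slopes to the right and down, at radius r is drawn at 1 + k1 r^2 times it, then the intrinsics apply), "eye" and "orientation" of the camera in the world; the wrist camera has in their place "T_tool_cam" (4x4, takes a point from camera to tool coordinates, whose origin is the TCP and whose axes are the tool frame's). Camera axes: x right, y down, z forward; pixel columns grow to the right and rows downward; lengths in mm; the calibration is good to about 2 mm. A picture is of the moment at which its call begins: read the wrist's pose just before it. There is no depth.
- bot.job_done(): hands the job in, once; it reports no verdict.
The state is a dict: "clock": time; "joint_positions": joint angles; "joint_vel": joint speeds; "joint_torque": joint torques, N m; "tcp_pos": TCP position; "tcp_rot": TCP orientation; "contact_force": force on the tool from outside, world axes, zero at the start; "wrist_torque": the same for the moment, N m; "gripper_width": finger opening in mm.
Only numpy, scipy, OpenCV 4.12 (cv2) and the standard library are available. Lean on these libraries where they do the work, as an engineer would, in place of code of your own. Each camera call takes 0.05 s, during which the arm holds its last target. There are 200 camera calls.

## Working session

There is one attempt and no reset: what is moved stays moved. The work goes in short steps, Python scripts to look and compute and a shell command to move; the robot and the scene stay as the last step left them, time stands still between calls to the robot, and variables do not carry over. Pictures are saved under pics/ and viewed, about 8 in all and at most 12, crops included, and the job is handed in when it is done.

```bash
mkdir -p pics; ls; python3 - <<'E'
from bench import bot
import cv2,numpy as np
s=bot.read_state();print(s['clock'],s['tcp_pos'],s['tcp_rot'],s['gripper_width'])
for n in('top','side'):
    c=bot.read_camera(n);cv2.imwrite(f'pics/{n}0.png',c['image']);print(n,{k:v for k,v in c.items() if k!='image'})
E
```

```text
pics
0.0 [144.12096333 607.64059146 230.52768907] [[ 9.73004050e-01 -2.45603624e-04  2.30787909e-01]
 [-2.30788010e-01 -1.54828623e-03  9.73002825e-01]
 [ 1.18352722e-04 -9.99998771e-01 -1.56317115e-03]] 85.5685025273473
top {'fx': 483.94563847249964, 'fy': 483.94563847249964, 'cx': 314.82986014872785, 'cy': 193.17597624784597, 'k1': -0.14191896642841764, 'eye': array([ 390.99315302,   31.13742798, 1142.12939338]), 'orientation': array([[ 0.02789502, -0.98976209,  0.13997456],
       [-0.99955662, -0.02907736, -0.00640839],
       [ 0.01041287, -0.13973374, -0.99013436]])}
side {'fx': 363.95178163112337, 'fy': 363.95178163112337, 'cx': 320.4274496184697, 'cy': 199.12025792723682, 'k1': -0.03174723710362944, 'eye': array([ 59.96428774, 490.78932893, 442.34716043]), 'orientation': array([[-0.68940602, -0.39005443,  0.61039076],
       [-0.72391194,  0.34085784, -0.59980617],
       [ 0.02590058, -0.85537914, -0.5173545 ]])}
```

View pics/top0.png

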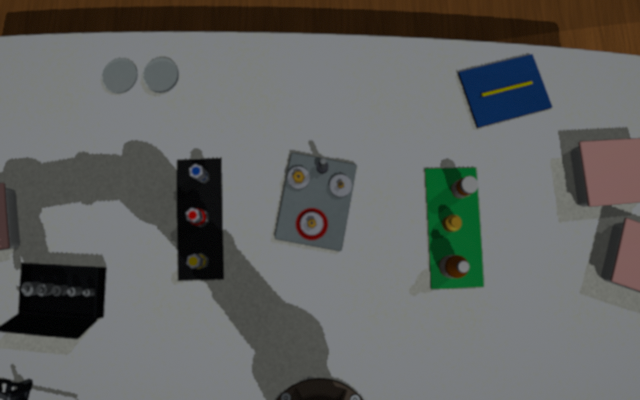

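View pics/side0.png

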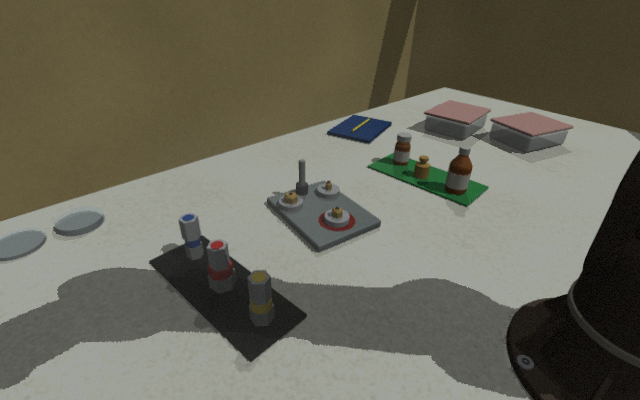

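The top view shows the sockets on the mat at about (197,171) blue, (193,215) red and (193,261) yellow. The red ring is at (312,223), the rod at (321,165), and the tray is on the right. The side view agrees.

```bash
cat > h.py <<'E'
from bench import bot
import cv2,numpy as np
def shot(n):
    s=bot.read_state();c=bot.read_camera(n)
    if 'eye' not in c:
        T=np.array(c['T_tool_cam']);R=np.array(s['tcp_rot'])
        c['orientation']=R@T[:3,:3];c['eye']=R@T[:3,3]+s['tcp_pos']
    return c
def ray(c,u,v):
    K=np.array([[c['fx'],0,c['cx']],[0,c['fy'],c['cy']],[0,0,1.]])
    p=cv2.undistortPoints(np.array([[[u,v]]],float),K,np.array([c['k1'],0,0,0.]))[0,0]
    # the model is r_d=r(1+k1 r^2): same as OpenCV
    d=c['orientation']@[p[0],p[1],1];return d
def onz(c,u,v,z):
    d=ray(c,u,v);e=np.array(c['eye']);return e+d*(z-e[2])/d[2]
def proj(c,P):
    q=np.array(c['orientation']).T@(np.array(P)-c['eye']);x,y=q[:2]/q[2];f=1+c['k1']*(x*x+y*y)
    return c['fx']*x*f+c['cx'],c['fy']*y*f+c['cy']
def masks(img):
    h=cv2.cvtColor(img,cv2.COLOR_BGR2HSV);H,S,V=[h[...,i].astype(int) for i in range(3)]
    ok=(S>140)&(V>60)
    return {'red':ok&((H<6)|(H>174)),'yellow':ok&(H>20)&(H<33),'blue':ok&(H>100)&(H<125)}
def blobs(m,amin=8):
    n,l,st,ce=cv2.connectedComponentsWithStats(m.astype(np.uint8))
    return [(ce[i].round(1),st[i].tolist()) for i in range(1,n) if st[i,4]>=amin]
E
python3 - <<'E'
from h import *
np.set_printoptions(precision=1,suppress=True)
for n in('top','side'):
    c=shot(n);m=masks(c['image'])
    for k in m:
        for p,st in blobs(m[k]):
            print(n,k,p,st,'z88',onz(c,*p,88)[:2],'z18',onz(c,*p,18)[:2])
# stand outline & mat in top
c=shot('top')
for nm,q,z in [('rod top',(321,160),100),('rodfoot',(322,170),18),('nutL',(298,177),48),('nutR',(340,184),48),('nut0',(312,223),48)]: print(nm,onz(c,*q,z)[:2])
cv2.imwrite('pics/topcrop.png',cv2.resize(c['image'][145:295,170:370],None,fx=4,fy=4,interpolation=cv2.INTER_CUBIC))
E
```

```text
top red [311.7 225.3] [296, 209, 31, 31, 267] z88 [469.1  29.2] z18 [474.3  29. ]
top red [191.9 214.7] [189, 211, 7, 8, 45] z88 [484.2 293.5] z18 [490.4 310.9]
top red [202.8 216. ] [200, 210, 6, 13, 44] z88 [482.1 269. ] z18 [488.2 284.8]
top yellow [506.5  88.2] [482, 81, 50, 15, 153] z88 [ 802.8 -419.8] z18 [ 830.1 -449.7]
top yellow [298.1 176.5] [293, 172, 11, 10, 73] z88 [576.1  62.3] z18 [588.4  64.4]
top yellow [453. 223.] [446, 216, 15, 15, 182] z88 [ 482.3 -283.4] z18 [ 488.4 -304.3]
top yellow [311.2 223.2] [308, 220, 7, 7, 24] z88 [473.7  30.4] z18 [479.1  30.3]
top yellow [192.7 260.8] [189, 257, 8, 8, 53] z88 [383.6 286. ] z18 [383.1 302.9]
top blue [504.4  90. ] [460, 55, 91, 72, 3952] z88 [ 798.  -414.3] z18 [ 825.  -443.9]
top blue [195.2 170.5] [192, 168, 7, 7, 38] z88 [583.2 292.3] z18 [596.  309.7]
side red [340.  224.2] [319, 215, 36, 16, 133] z88 [396.7 111.6] z18 [463.3  36.7]
side red [216.5 244.6] [211, 242, 12, 7, 64] z88 [485.5 294.7] z18 [569.6 256. ]
side red [229.8 264.1] [228, 261, 4, 8, 13] z88 [433.  303.4] z18 [506.7 266.4]
side yellow [359.8 125.1] [352, 119, 17, 12, 25] z88 [ 700.5 -287.8] z18 [ 827.1 -441.6]
side yellow [424.6 170.4] [423, 168, 5, 6, 11] z88 [ 415.2 -177.9] z18 [ 485.4 -310. ]
side blue [350.1 120.1] [345, 116, 10, 10, 20] z88 [ 747.7 -298.3] z18 [ 883.5 -454.1]
side blue [357.9 119.8] [354, 116, 10, 11, 33] z88 [ 734.7 -318.5] z18 [ 868.  -478.4]
side blue [373.3 128. ] [357, 119, 34, 21, 288] z88 [ 660.3 -299.5] z18 [ 778.9 -455.6]
side blue [187.3 216.9] [183, 215, 10, 5, 27] z88 [586.  293.2] z18 [690.  254.2]
rod top [612.3  12.9]
rodfoot [605.7   8.5]
nutL [582.   63.7]
nutR [568.6 -33. ]
nut0 [477.3  28.6]
```

View pics/topcrop.png

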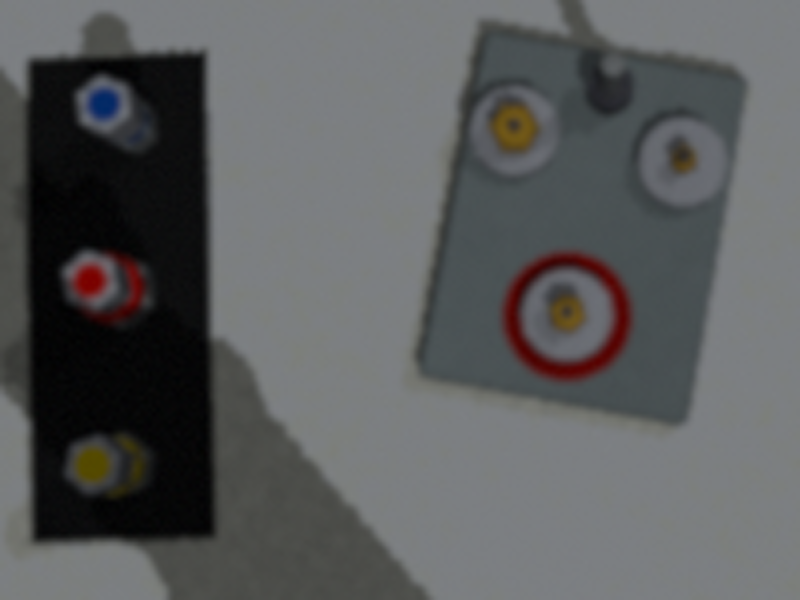

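The ringed nut is clearly the middle-sized one: left nut about 12 px, ringed about 8.5 px, right about 6 px. So the yellow medium socket is the candidate, and I'll go above it first.

```bash
python3 -m inch '[[[3.07,0,-2.58],[0,0,0]],[[3.07,0,-2.58],[0,0,0]],[[3.07,0,-2.58],[0,0,0]],[[3.07,0,-2.58],[0,0,0]],[[3.07,0,-2.58],[0,0,0]],[[3.07,0,-2.58],[0,0,0]],[[3.07,0,-2.58],[0,0,0]],[[3.07,0,-2.58],[0,0,0]],[[3.07,0,-2.58],[0,0,0]],[[3.07,0,-2.58],[0,0,0]]]'
python3 - <<'E'
from h import *
c=shot('wrist');print(c['T_tool_cam'],c['fx'],c['k1']);cv2.imwrite('pics/w1.png',c['image'])
print(bot.read_state()['joint_positions'])
E
```

```text
clock: 1.08
tcp_pos: [384.5, 282.5, 228.0]
tcp_rot: [[0.977, -0.004, 0.213], [-0.213, 0.004, 0.977], [-0.005, -1.0, 0.003]]
contact_force: [1.8, -0.1, 0.3]
gripper_width: 85.3
[[ 5.74066776e-04  9.61734616e-01  2.73982113e-01 -6.87586012e+01]
 [-1.12137886e-04 -2.73982094e-01  9.61734786e-01 -1.42009076e+02]
 [ 9.99999829e-01 -5.82823763e-04 -4.94371304e-05  5.38550941e-01]
 [ 0.00000000e+00  0.00000000e+00  0.00000000e+00  1.00000000e+00]] 306.4475990643074 -0.04307950487557537
[-0.88361917  0.19416754  0.18784807  1.93672005 -0.04360236  1.0153175
  0.67015636]
```

View pics/w1.png

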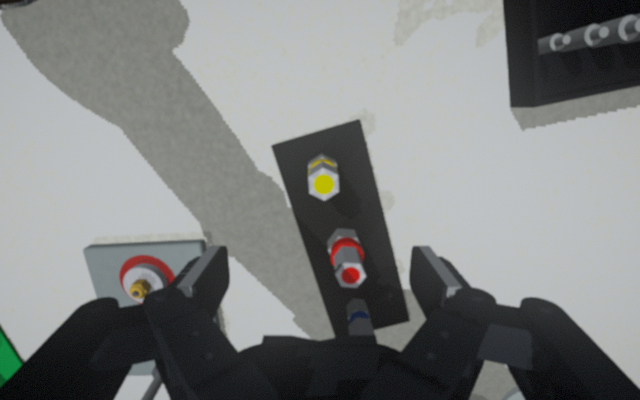

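Wrist view: the yellow disc is at about (323,184). The adapter's flats are nearly square to the jaw direction (image x). I'll measure its position and yaw, and the nut's as well.

```bash
python3 - <<'E'
from h import *
np.set_printoptions(precision=1,suppress=True)
c=shot('wrist');m=masks(c['image'])
for k in m:
    for p,st in blobs(m[k],20): print(k,p,st,'z88',onz(c,*p,88),'z48',onz(c,*p,48))
a=cv2.resize(c['image'][140:220,280:370],None,fx=6,fy=6,interpolation=cv2.INTER_CUBIC)
b=cv2.resize(c['image'][240:320,100:190],None,fx=6,fy=6,interpolation=cv2.INTER_CUBIC)
cv2.imwrite('pics/w2.png',cv2.resize(np.hstack([a,b]),(800,355)))
E
```

```text
red [351.6 241.2] [337, 232, 34, 28, 299] z88 [454.  293.9  88. ] z48 [472.6 294.4  48. ]
red [152.7 261. ] [127, 252, 53, 26, 419] z88 [430.7  89.3  88. ] z48 [445.9  60.8  48. ]
red [357.9 268.2] [350, 261, 17, 15, 211] z88 [485.1 294.4  88. ] z48 [508.1 295.   48. ]
yellow [322.2 155.5] [318, 153, 10, 7, 25] z88 [363.7 284.2  88. ] z48 [369.5 283.3  48. ]
yellow [334.2 154.6] [329, 153, 10, 5, 23] z88 [365.4 295.2  88. ] z48 [371.4 295.8  48. ]
yellow [330.5 176. ] [321, 167, 20, 19, 288] z88 [384.3 287.5  88. ] z48 [393.  287.1  48. ]
yellow [144.8 284.5] [137, 277, 16, 16, 142] z88 [454.9  70.3  88. ] z48 [473.6  39.   48. ]
```

View pics/w2.png

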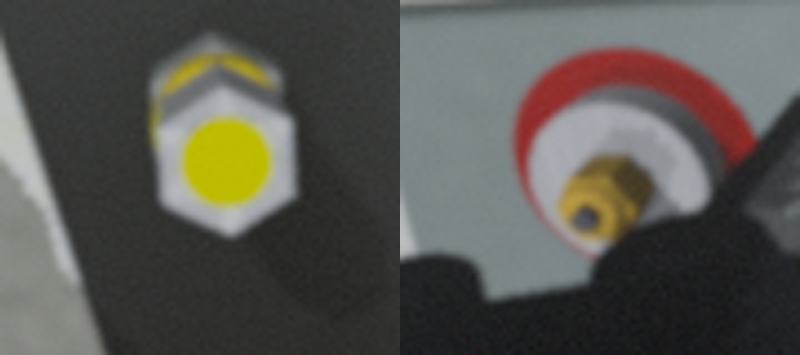

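```bash
python3 -m inch '[[[0,3.0,0],[0,0,0]],[[0,3.0,0],[0,0,0]],[[0,3.0,0],[0,0,0]],[[0,2.0,0],[0,0,0]],[[0,0,0],[0,0,0]],[[0,0,0],[0,0,0]]]'
python3 - <<'E'
from h import *
np.set_printoptions(precision=3,suppress=True)
s=bot.read_state();R=s['tcp_rot'];print(s['tcp_pos'],R)
c=shot('wrist');p,st=max(blobs(masks(c['image'])['yellow'],20),key=lambda b:b[0][1]);q=onz(c,*p,88);print(p,st,q,R.T@(q-s['tcp_pos']))
cv2.imwrite('pics/w3.png',c['image'])
E
```

```text
clock: 1.68
tcp_pos: [391.3, 277.4, 116.9]
tcp_rot: [[0.973, 0.003, 0.232], [-0.232, 0.006, 0.973], [0.002, -1.0, 0.006]]
contact_force: [0.1, 1.2, 0.4]
gripper_width: 85.4
[391.294 277.419 116.875] [[ 0.973  0.003  0.232]
 [-0.232  0.006  0.973]
 [ 0.002 -1.     0.006]]
[331.6 214. ] [316, 199, 32, 31, 762] [384.285 287.454  88.   ] [-9.192 28.911  7.952]
```

View pics/w3.png

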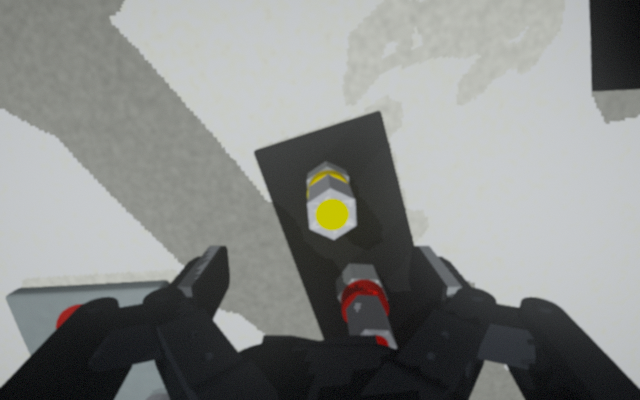

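Yellow socket is at (384.3, 287.5), between the open jaws at image (332,214). I'll correct sideways, then go down.

```bash
python3 -m inch '[[[-0.92,0,0.8],[0,0,0]],[[0,0,0],[0,0,0]],[[0,2.1,0],[0,0,0]],[[0,2.1,0],[0,0,0]],[[0,2.0,0],[0,0,0]],[[0,0,0],[0,0,0]],[[0,0,0],[0,0,0]]]'
```

```text
clock: 2.32
tcp_pos: [390.8, 293.4, 63.5]
tcp_rot: [[0.973, 0.016, 0.229], [-0.23, 0.018, 0.973], [0.011, -1.0, 0.021]]
contact_force: [-0.7, 0.7, 0.4]
gripper_width: 85.3
```

```bash
python3 -m inch '[[[-0.5,0,-0.72],[-1.2,0,0.65]],[[0,0,0],[0,0,0]],[[0,0.5,0],[0,0,0]],[[0,0,0],[0,0,0]],[[0,0.4,0],[0,0,0]],[[0,0,0],[0,0,0]]]'
```

```text
clock: 2.82
tcp_pos: [386.3, 288.8, 59.2]
tcp_rot: [[0.973, 0.004, 0.23], [-0.23, 0.004, 0.973], [0.003, -1.0, 0.005]]
contact_force: [0.4, -0.4, 0.1]
gripper_width: 85.2
```

```bash
python3 -m inch '[[[-0.2,0.4,-0.2],[0,0,0]],[[0,0.3,0],[0,0,0]],[[0,0,0],[0,0,0]]]'; python3 -m inch '[[[0,0,0],[0,0,0]],[[0,0,0],[0,0,0]],[[0,0,0],[0,0,0]],[[0,0,0],[0,0,0]],[[0,0,0],[0,0,0]],[[0,0,0],[0,0,0]],[[0,0,0],[0,0,0]]]' 2.0
```

```text
clock: 3.07
tcp_pos: [383.8, 287.3, 51.6]
tcp_rot: [[0.973, 0.004, 0.23], [-0.23, 0.004, 0.973], [0.003, -1.0, 0.005]]
contact_force: [0.5, 0.5, -0.2]
gripper_width: 85.5
clock: 3.65
tcp_pos: [383.6, 287.0, 51.4]
tcp_rot: [[0.973, 0.004, 0.23], [-0.23, 0.003, 0.973], [0.003, -1.0, 0.004]]
contact_force: [0.3, -0.1, -1.6]
gripper_width: 27.9
```

Jaws stopped at 27.9 mm, across the flats. Lifting now.

```bash
python3 -m inch '[[[0,-1,0],[0,0,0]],[[0,-3,0],[0,0,0]],[[0,-3,0],[0,0,0]],[[0,-2.5,0],[0,0,0]],[[0,0,0],[0,0,0]],[[0,0,0],[0,0,0]],[[0,0,0],[0,0,0]]]'
python3 - <<'E'
from h import *
s=bot.read_state();d=np.array([430,120,150])-s['tcp_pos'];print(s['tcp_pos'],s['tcp_rot'].T@d,s['gripper_width'])
c=shot('top')
n=[(p,onz(c,*p,48)) for p,st in blobs(masks(c['image'])['yellow'],15)];print(n)
r=[(p,onz(c,*p,18)) for p,st in blobs(masks(c['image'])['red'],100)];print(r)
# boss/ellipse of the ring
m=masks(c['image'])['red'].astype(np.uint8);cs,_=cv2.findContours(m,0,2);k=max(cs,key=cv2.contourArea);e=cv2.fitEllipse(k);print(e,onz(c,*e[0],18))
E
```

```text
clock: 4.23
tcp_pos: [381.9, 285.2, 152.1]
tcp_rot: [[0.973, 0.002, 0.23], [-0.23, 0.001, 0.973], [0.001, -1.0, 0.001]]
contact_force: [0.2, 0.1, -2.5]
gripper_width: 27.3
[381.9378001  285.21794435 152.07744179] [  84.78829793    1.95846198 -149.72764915] 27.251912271044574
[(array([506.5,  88.2]), array([ 818.38969031, -436.91529544,   48.        ])), (array([298.1, 176.5]), array([583.16891029,  63.50581313,  48.        ])), (array([452.7, 222.8]), array([ 486.22900736, -294.68005496,   48.        ])), (array([311.1, 223. ]), array([477.23494238,  30.59704145,  48.        ]))]
[(array([311.4, 224.9]), array([475.19246136,  29.75708969,  18.        ]))]
((311.34625244140625, 223.69839477539062), (30.13947296142578, 30.35226058959961), 98.38167572021484) [477.98832107  29.96261666  18.        ]
```

```bash
python3 -m inch '[[[2.63,0,-2.83],[0,0,0]],[[2.63,0,-2.83],[0,0,0]],[[2.63,0,-2.83],[0,0,0]],[[2.63,0,-2.83],[0,0,0]],[[2.63,0,-2.83],[0,0,0]],[[2.63,0,-2.83],[0,0,0]],[[2.63,0,-2.83],[0,0,0]],[[2.63,0,-2.83],[0,0,0]],[[0,0,0],[0,0,0]],[[0,0,0],[0,0,0]]]'
python3 - <<'E'
from h import *
s=bot.read_state();print(s['tcp_pos'],s['tcp_rot'])
c=shot('wrist');cv2.imwrite('pics/w4.png',c['image'])
for k,m in masks(c['image']).items():
    for p,st in blobs(m,40): print(k,p,st,onz(c,*p,48),onz(c,*p,18))
u,v=map(int,proj(c,[477.5,30,45]));print(u,v)
cv2.imwrite('pics/w4.png',cv2.resize(c['image'][max(0,v-60):v+60,max(u-80,0):u+80],None,fx=5,fy=5,interpolation=cv2.INTER_CUBIC))
E
```

```text
clock: 5.12
tcp_pos: [534.8, 4.8, 139.2]
tcp_rot: [[0.975, -0.016, 0.221], [-0.221, -0.007, 0.975], [-0.015, -1.0, -0.01]]
contact_force: [-0.5, 2.3, -3.2]
gripper_width: 28.0
[534.82952594   4.8257272  139.16651751] [[ 0.97508338 -0.01645527  0.22122753]
 [-0.22136205 -0.00683724  0.97516773]
 [-0.01453406 -0.99984123 -0.01030945]]
red [334.  117.4] [293, 76, 88, 90, 2432] [474.56150608  29.51796766  48.        ] [475.11454987  30.53784521  18.        ]
yellow [336.8 121.8] [325, 111, 26, 24, 350] [478.1386353   30.87904573  48.        ] [479.14996645  32.07329911  18.        ]
yellow [ 10.9 198. ] [0, 192, 28, 15, 247] [ 475.82572414 -248.2721017    48.        ] [ 476.54073445 -282.84156708   18.        ]
yellow [318.4 220. ] [293, 211, 53, 23, 548] [5.50471928e+02 3.40650807e-01 4.80000000e+01] [560.75030833  -2.37755176  18.        ]
yellow [  0.8 225. ] [0, 217, 3, 17, 40] [ 495.86409801 -270.03377873   48.        ] [ 499.14634394 -307.39126237   18.        ]
yellow [400.8 238.2] [386, 224, 32, 30, 609] [580.7787205   62.95368656  48.        ] [594.93988527  68.25721352  18.        ]
yellow [319.  292.2] [295, 271, 49, 43, 1655] [615.31602997 -13.91251008  48.        ] [633.90197549 -18.45677012  18.        ]
335 121
```

View pics/w4.png

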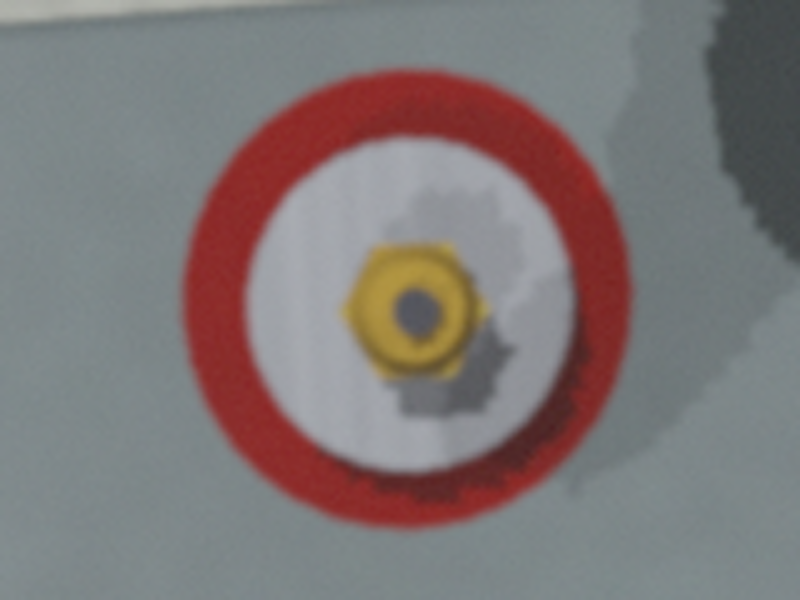

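The wrist view shows the ringed nut at crop (416,310), with its corners along image x and about 20 mm across flats, so medium is right. The held socket needs a 30° turn. Working out the nut centre and the move.

```bash
cat >> h.py <<'E'
def go(P,yaw):
    s=bot.read_state();R=s['tcp_rot'];a=np.radians(yaw)
    x=np.array([np.cos(a),np.sin(a),0]);y=np.array([0,0,-1.]);T=np.c_[x,y,np.cross(x,y)]
    w=np.degrees(cv2.Rodrigues(R.T@T)[0].ravel())
    print('pos',s['tcp_pos'].round(1),'shift cm',(R.T@(np.array(P)-s['tcp_pos'])/10).round(2),'turn deg',w.round(1))
E
python3 - <<'E'
from h import *
s=bot.read_state();print(s['joint_positions'].round(2),s['tcp_pos'],s['gripper_width'])
c=shot('wrist')
R0=np.array([[0.97508338,-0.01645527,0.22122753],[-0.22136205,-0.00683724,0.97516773],[-0.01453406,-0.99984123,-0.01030945]])
T=np.array(c['T_tool_cam']);c['orientation']=R0@T[:3,:3];c['eye']=R0@T[:3,3]+[534.82952594,4.8257272,139.16651751]
for u,v,z in[(418,312,49.5),(416,310,43),(410,303.5,30),(407.5,299,18)]: print(z,onz(c,255+u/5,61+v/5,z))
# nut yaw from corners
a=onz(c,255+345/5,61+312/5,41);b=onz(c,255+487/5,61+308/5,41);d=b-a;print('corner dir',np.degrees(np.arctan2(d[1],d[0])),np.linalg.norm(d))
go([477.5,30.5,140],-12.8+30);go([477.5,30.5,140],-12.8-30)
E
```

```text
[-0.33  0.4   0.29  1.91 -0.14  0.87  1.38] [534.81028267   4.08899375 139.23748983] 27.463231346804765
49.5 [479.51295711  31.878912    49.5       ]
43 [479.41366417  31.93203488  43.        ]
30 [478.703636    31.76916738  30.        ]
18 [478.29227108  31.99953196  18.        ]
corner dir 78.8534275519401 21.784623565490634
pos [534.5   5.8 139.5] shift cm [-6.1   0.03  1.16] turn deg [  0.4 -29.9  -0.9]
pos [534.5   5.8 139.5] shift cm [-6.1   0.03  1.16] turn deg [ 0.8 30.1 -0.6]
```

```bash
python3 -m inch '[[[-1,0,0.2],[0.2,6,-0.1]],[[-1,0,0],[0.2,6,-0.1]],[[-1,0,0],[0.1,6,-0.1]],[[-0.5,0,0],[0.1,6,-0.1]],[[-0.5,0,0],[0.1,6,-0.1]],[[0,0,0],[0,0,0]],[[0,0,0],[0,0,0]]]'
python3 - <<'E'
from h import *
go([478.5,31.5,130],-42)
E
```

```text
clock: 5.8
tcp_pos: [490.6, 34.3, 136.6]
tcp_rot: [[0.731, -0.011, 0.682], [-0.682, 0.003, 0.731], [-0.01, -1.0, -0.005]]
contact_force: [0.1, -0.5, -1.7]
gripper_width: 27.5
pos [490.6  34.3 136.6] shift cm [-0.69  0.68 -1.03] turn deg [ 0.3 -1.  -0.6]
```

```bash
python3 -m inch '[[[-0.7,1.2,-1.0],[0.3,-1,-0.6]],[[0,1,0],[0,0,0]],[[0,0,0],[0,0,0]],[[0,0,0],[0,0,0]],[[0,0,0],[0,0,0]],[[0,0,0],[0,0,0]]]'
python3 - <<'E'
from h import *
go([478.2,31.7,108],-42)
a=shot('wrist')['image']
c=shot('side');u,v=map(int,proj(c,[478,31,60]));b=c['image'][v-35:v+35,u-45:u+45]
print(u,v)
cv2.imwrite('pics/w5.png',np.hstack([cv2.resize(a[100:350,170:470],(400,333),interpolation=3),cv2.resize(b,(400,333),interpolation=3)]))
E
```

```text
clock: 6.3
tcp_pos: [479.6, 35.3, 114.4]
tcp_rot: [[0.757, 0.001, 0.654], [-0.654, 0.001, 0.757], [0.0, -1.0, 0.002]]
contact_force: [0.5, -0.3, -1.7]
gripper_width: 27.3
pos [479.6  35.3 114.4] shift cm [ 0.13  0.64 -0.36] turn deg [-0.1  1.2  0. ]
337 202
```

View pics/w5.png

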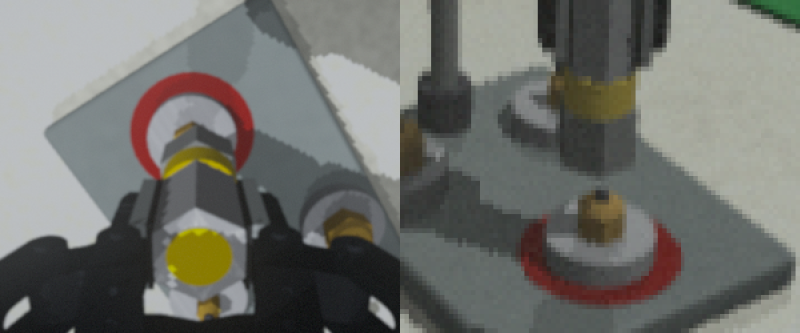

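Side view (right half): the socket hangs nearly above the nut, with axes at crop x≈598 and 601. I'll correct to the estimate and measure the axis offset in the side and wrist views.

```bash
python3 -m inch '[[[0.13,0,-0.36],[0,1.2,0]],[[0,0,0],[0,0,0]],[[0,0,0],[0,0,0]],[[0,0,0],[0,0,0]]]'
python3 - <<'E'
from h import *
np.set_printoptions(precision=2,suppress=True)
s=bot.read_state();go([478.2,31.7,100],-42);t=s['tcp_pos']
c=shot('side');h=cv2.cvtColor(c['image'],cv2.COLOR_BGR2HSV)
u,v=map(int,proj(c,[478,31,60]))
H,S,V=[h[v-50:v+50,u-25:u+25,i].astype(int) for i in range(3)]
m=(S>90)&(V>50)&(H>10)&(H<36)
for p,st in blobs(m,6):print(p+[u-25,v-50],st, 'H',np.mean(H[m]))
# columns of edges: collar / nut rows
for P in ([t[0],t[1],t[2]-45.4+34],[478.5,31.5,40]): print('pred',P,proj(c,P))
print(repr(c['image'][v-50:v+50,u-25:u+25].shape))
c2=shot('wrist')
for p,st in blobs(masks(c2['image'])['yellow'],30):print('wrist',p,st)
q=[b for b in blobs(masks(c2['image'])['yellow'],600) if 250<b[0][0]<390]
for p,st in q:print(onz(c2,*p,t[2]+36.6)-bot.read_state()['tcp_pos'])
E
```

```text
clock: 6.73
tcp_pos: [479.1, 30.9, 115.2]
tcp_rot: [[0.741, 0.003, 0.672], [-0.672, 0.001, 0.741], [0.001, -1.0, 0.003]]
contact_force: [-0.1, -0.1, -2.1]
gripper_width: 27.7
pos [479.1  30.9 115.2] shift cm [-0.13  1.52 -0.01] turn deg [-0.2 -0.2  0.1]
[339.6 160.5] [23, 7, 10, 4, 33] H 23.43083003952569
[336.3 186. ] [14, 29, 21, 10, 141] H 23.43083003952569
[337.  212.4] [20, 56, 10, 10, 79] H 23.43083003952569
pred [np.float64(479.14611302642686), np.float64(30.877783727879063), np.float64(103.7755988443979)] (np.float64(338.53788116124235), np.float64(183.33601496582244))
pred [478.5, 31.5, 40] (np.float64(336.93312416093175), np.float64(211.11205297645165))
(100, 50, 3)
wrist [318.5 220.2] [293, 211, 53, 23, 562]
wrist [439.5 270.2] [422, 262, 33, 20, 344]
wrist [318.9 292.4] [295, 272, 49, 42, 1642]
wrist [333.2 327.4] [326, 320, 16, 15, 153]
[ 0.69  0.26 36.64]
```

```bash
python3 -m inch '[[[-0.08,0.5,0],[-0.2,0,0.1]],[[0,0.5,0],[0,0,0]],[[0,0,0],[0,0,0]],[[0,0,0],[0,0,0]],[[0,0,0],[0,0,0]]]'
python3 - <<'E'
from h import *
go([478.5,31.5,95],-42)
E
```

```text
clock: 7.25
tcp_pos: [478.3, 31.9, 103.7]
tcp_rot: [[0.741, -0.002, 0.671], [-0.671, -0.0, 0.741], [-0.001, -1.0, -0.001]]
contact_force: [-0.3, 0.2, -2.4]
gripper_width: 28.0
pos [478.3  31.9 103.7] shift cm [ 0.04  0.87 -0.01] turn deg [ 0.1 -0.2 -0.1]
```

```bash
python3 -m inch '[[[0.03,0.4,0],[0,0,0]],[[0,0,0],[0,0,0]],[[0,0.4,0],[0,0,0]],[[0,0,0],[0,0,0]]]'; python3 -m inch '[[[0,0.4,0],[0,0,0]],[[0,0,0],[0,0,0]],[[0,0,0],[0,0,0]]]'
python3 - <<'E'
from h import *
go([478.5,31.5,75.4],-42);print(bot.read_state()['contact_force'])
E
```

```text
clock: 7.58
tcp_pos: [478.6, 31.7, 95.0]
tcp_rot: [[0.741, -0.001, 0.671], [-0.671, -0.0, 0.741], [-0.001, -1.0, -0.001]]
contact_force: [0.3, -0.8, -2.8]
gripper_width: 27.9
clock: 7.83
tcp_pos: [478.6, 31.6, 90.3]
tcp_rot: [[0.741, -0.002, 0.671], [-0.671, -0.0, 0.741], [-0.001, -1.0, -0.001]]
contact_force: [0.1, -0.2, -2.2]
gripper_width: 27.4
pos [478.6  31.6  90.3] shift cm [ 0.    1.49 -0.01] turn deg [ 0.1 -0.2 -0.1]
[ 0.1270364  -0.15545041 -2.19382305]
```

```bash
python3 -m inch '[[[0,0.4,0],[0,0,0]],[[0,0,0],[0,0,0]],[[0,0,0],[0,0,0]]]'; python3 -m inch '[[[0,0.4,0],[0,0,0]],[[0,0,0],[0,0,0]],[[0,0,0],[0,0,0]]]'
python3 - <<'E'
from h import *
go([478.5,31.5,75.4],-42);print(bot.read_state()['contact_force'])
E
```

```text
clock: 8.08
tcp_pos: [478.6, 31.6, 85.9]
tcp_rot: [[0.741, -0.002, 0.671], [-0.671, -0.0, 0.741], [-0.001, -1.0, -0.001]]
contact_force: [0.0, 0.9, -2.2]
gripper_width: 27.3
clock: 8.33
tcp_pos: [478.6, 31.5, 81.5]
tcp_rot: [[0.741, -0.002, 0.671], [-0.671, -0.001, 0.741], [-0.001, -1.0, -0.001]]
contact_force: [-0.1, -0.5, -1.9]
gripper_width: 27.5
pos [478.6  31.5  81.5] shift cm [-0.    0.61 -0.01] turn deg [ 0.1 -0.2 -0. ]
[-0.06769745 -0.51802987 -1.86639268]
```

Mouth is at about 36 mm, past the hex corners with no resistance. I'll go down to the boss.

```bash
python3 -m inch '[[[0,0.35,0],[0,0,0]],[[0,0,0],[0,0,0]],[[0,0,0],[0,0,0]]]'; python3 -m inch '[[[0,0.2,0],[0,0,0]],[[0,0,0],[0,0,0]],[[0,0.15,0],[0,0,0]],[[0,0,0],[0,0,0]],[[0,0,0],[0,0,0]]]'
```

```text
clock: 8.58
tcp_pos: [478.6, 31.6, 77.7]
tcp_rot: [[0.741, -0.002, 0.671], [-0.671, -0.0, 0.741], [-0.001, -1.0, -0.001]]
contact_force: [-0.0, 0.1, -2.2]
gripper_width: 27.3
clock: 9.0
tcp_pos: [479.0, 31.5, 75.8]
tcp_rot: [[0.741, -0.001, 0.672], [-0.672, 0.001, 0.741], [-0.001, -1.0, 0.0]]
contact_force: [0.0, -0.2, -2.1]
gripper_width: 27.7
```

```bash
python3 -m inch '[[[0,0.2,0],[0,0,0]],[[0,0,0],[0,0,0]],[[0,0.2,0],[0,0,0]],[[0,0,0],[0,0,0]],[[0,0,0],[0,0,0]]]';python3 -m inch '[[[0,0.3,0],[0,0,0]],[[0,0.3,0],[0,0,0]]]'
```

```text
clock: 9.42
tcp_pos: [479.1, 31.2, 75.7]
tcp_rot: [[0.74, 0.0, 0.672], [-0.672, 0.004, 0.74], [-0.002, -1.0, 0.003]]
contact_force: [-0.5, 0.3, -2.8]
gripper_width: 27.7
clock: 9.58
tcp_pos: [480.2, 31.2, 74.7]
tcp_rot: [[0.74, 0.002, 0.672], [-0.672, 0.007, 0.74], [-0.003, -1.0, 0.007]]
contact_force: [-27.3, -2.8, 90.7]
gripper_width: 27.6
```

It is firmly on the boss: TCP z≈75 as predicted, with 90 N push. I'll relax the push at once.

```bash
python3 -m inch '[[[-0.08,-0.03,0],[-0.4,0,0.1]],[[0,0,0],[0,0,0]],[[0,0,0],[0,0,0]]]'
python3 - <<'E'
from h import *
go([478.5,31.5,75.4],-42);print(bot.read_state()['contact_force'])
a=shot('wrist')['image']
c=shot('side');u,v=map(int,proj(c,[478,31,60]));b=c['image'][v-35:v+35,u-45:u+45]
cv2.imwrite('pics/w6.png',np.hstack([cv2.resize(a[100:350,170:470],(400,333),interpolation=3),cv2.resize(b,(400,333),interpolation=3)]))
cv2.imwrite('pics/s6.png',c['image'])
E
```

```text
clock: 9.83
tcp_pos: [479.8, 31.3, 76.4]
tcp_rot: [[0.74, -0.002, 0.673], [-0.673, 0.004, 0.74], [-0.004, -1.0, 0.002]]
contact_force: [-0.6, -0.8, -1.5]
gripper_width: 27.6
pos [479.8  31.3  76.4] shift cm [-0.1   0.1  -0.07] turn deg [-0.1 -0.3 -0.2]
[-0.64397722 -0.84821446 -1.45065021]
```

View pics/w6.png

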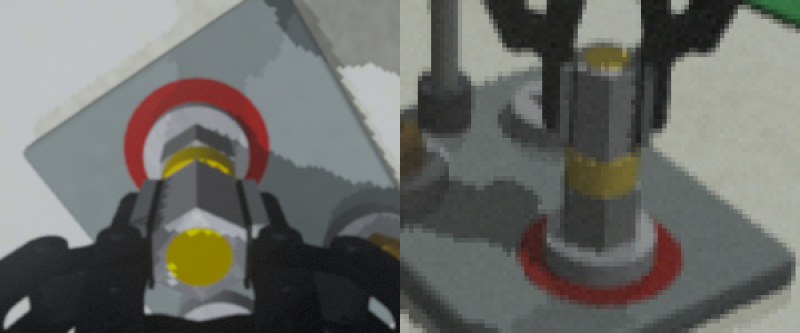

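Side view: the socket is seated in the ring with its rim on the boss. I'll do a short sideways nudge to confirm the fit is snug, about 1 mm of play against about 4 mm if it were loose.

```bash
python3 -m inch '[[[-0.3,0,0],[0,0,0]]]'; python3 -m inch '[[[0,0,0],[0,0,0]],[[0,0,0],[0,0,0]]]';python3 -m inch '[[[0.3,0,0],[0,0,0]]]';python3 -m inch '[[[0,0,0],[0,0,0]],[[0,0,0],[0,0,0]]]'
```

```text
clock: 10.02
tcp_pos: [478.5, 32.7, 75.9]
tcp_rot: [[0.74, -0.001, 0.673], [-0.673, 0.003, 0.74], [-0.002, -1.0, 0.002]]
contact_force: [6.9, -7.8, -5.7]
gripper_width: 27.8
clock: 10.18
tcp_pos: [478.5, 32.4, 75.3]
tcp_rot: [[0.739, -0.001, 0.673], [-0.673, 0.002, 0.739], [-0.002, -1.0, 0.001]]
contact_force: [0.1, -0.8, -1.5]
gripper_width: 27.4
clock: 10.27
tcp_pos: [479.3, 31.5, 75.2]
tcp_rot: [[0.74, -0.003, 0.673], [-0.673, 0.003, 0.74], [-0.005, -1.0, 0.0]]
contact_force: [-12.0, 8.1, 22.4]
gripper_width: 27.3
clock: 10.43
tcp_pos: [479.2, 31.9, 75.2]
tcp_rot: [[0.74, -0.004, 0.672], [-0.672, 0.004, 0.74], [-0.006, -1.0, 0.0]]
contact_force: [-0.5, -2.2, 1.2]
gripper_width: 27.5
```

The nudge met resistance on both sides within about ±0.8 mm, so the fit is snug. Z is at home height. I'll settle, check the bystanders and hand in.

```bash
python3 -m inch '[[[-0.04,0.08,0],[0,0,0]],[[0,0.05,0],[0,0,0]]]'
python3 - <<'E'
from h import *
c=shot('top');m=masks(c['image'])
for k in m: print(k,[(p.tolist(),onz(c,*p,88)[:2].round()) for p,st in blobs(m[k],30)])
import time
c=shot('top');s=bot.read_state();print(s['clock'],s['tcp_pos'],s['contact_force'],s['gripper_width'],s['tcp_rot'][2])
E
```

```text
clock: 10.6
tcp_pos: [479.4, 31.7, 75.1]
tcp_rot: [[0.74, -0.003, 0.673], [-0.673, 0.004, 0.74], [-0.005, -1.0, 0.001]]
contact_force: [-4.9, -1.1, 12.6]
gripper_width: 27.3
red [([200.5, 218.6], array([476., 274.])), ([192.0, 214.8], array([484., 293.]))]
yellow [([506.5, 88.2], array([ 803., -420.])), ([452.6, 222.8], array([ 483., -283.]))]
blue [([504.1, 90.1], array([ 798., -414.])), ([195.4, 170.6], array([583., 292.]))]
10.7 [479.27497596  31.72622684  75.1014332 ] [-4.52371076 -1.93806121 13.75382676] 27.974666539074644 [-5.43003214e-03 -9.99984923e-01  8.17986504e-04]
```

```bash
python3 -c "
from bench import bot
print(bot.job_done())"
```

```text
the job is handed in; nothing more can be done
None
```

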